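# Put the pliers away and bolt the drawer

### The job

Put the pliers away in the open drawer of the plywood case and let go of them, push the drawer fully shut, and only then slide the steel bolt on the case's sloping front all the way down, through the keeper on the drawer. Do not bump the work light that hangs over the bolt, and leave everything else where it stands.

Things in the scene. Friction and masses are not known exactly. Their poses are not given: they have to be found in the camera images.
- case: fixed plywood case, 270 wide (y) x 190 deep (x) x 179 mm high. Origin on the table under the middle of its front edge; x into the case, away from the robot, y left, z up. Above its drawer the front slopes back at 40 deg from level, from z = 70 mm at x = 0 to z = 179 mm at x = 130 mm, then a flat top. The bolt runs down the middle (y = 0) of the slope
- drawer (a joint): how far the drawer is open, m: 0 = shut, 0.14 = fully open, slides out towards the case's -x; about 2 N of friction
- drawer_in (a point): middle of the drawer's inner floor, moves with the drawer, axes as the case's. Inside the drawer is 152 mm (x) by 224 mm (y), its side and back walls rise 38 mm above the floor, its front panel 48 mm; the floor is 12 mm above the table
- drawer_front (a point): centre of the outer face of the drawer's front panel (250 mm wide, z = 4 to 60 mm, 18 mm thick), axes as the case's; a plain flat face to push on. On its upper edge, in the middle, sits the keeper
- keeper (a point): middle of the steel staple (keeper) on the upper edge of the drawer's front panel, on the bolt's line when the drawer is shut; 28 mm wide, 16 mm long, standing 26 mm above the slope line, so it leans out 17 mm in front of the panel at z = 60 to 82 mm; moves with the drawer, axes as the case's
- bolt (a joint): how far the steel bolt has slid down the slope, m: 0 = fully up (free), 0.045 = home, right through the keeper, against its stop; it meets the keeper at about 0.018; about 3 N of friction
- bolt_knob (a point): point on the bolt's knob, an 18 mm thick pin square to the slope; 34 mm off the slope, 12 mm below the knob's top; moves with the bolt. Axes: x up the slope, y left, z out along the knob. The 12 mm rod under it tops out 18 mm off the slope; guide straps 26 wide, 24 high cross it 35 mm above the knob (bolt up) and 34 mm below it (bolt home)
- lamp: black bar-shaped work light, fixed to the case (its frame is the case's: same origin and axes). The bar is 240 mm wide (y), from x = 45 to 85 mm, underside at z = 294 mm, top at 317 mm, right above the knob; its arm of 14 mm bar goes back at y = -100 mm to a post at x = 165 mm, reaching z = 325 mm
- pliers_mid (a point): middle of the pliers' joint block, 7 mm above their underside; x to the jaws, z up. Flat-nose pliers lying flat, 145 mm long, 150 g: joint block 30 (x) x 26 (y) x 14 mm high with parallel sides, jaws 14 mm wide reaching 58 mm ahead, two dark handles reaching 86 mm behind, 54 mm over both; in either of the two tool places on the left
- hammer: small bench hammer, wooden handle, 170 mm long, steel head 60 mm wide, 26 mm high, lying flat; origin under its middle, x towards the head. Bystander; it may lie in either of the two tool places
- jar_a: small glass jar with metal cap, 38 mm across, 50 mm tall; origin under its centre. Bystander
- jar_b: glass jar with white cap, 52 mm across, 70 mm tall; origin under its centre. Bystander
- bowl: white bowl, 100 mm across, 45 mm tall; origin under its centre. Bystander
- spool: copper spool standing on end, 50 mm across, 40 mm tall; origin under its centre. Bystander
- bead_box: flat closed grey box 110 x 70 x 30 mm; origin under its centre. Bystander
- mug: terracotta mug, 70 mm across, 80 mm tall, handle at its +y; origin under its centre. Bystander
- pliers: the pliers, same axes as pliers_mid; origin at the underside of the joint block
Things that resemble listed ones, but are neither listed nor needed, are in the scene too. Of the things that look like the pliers, take the one that is nearest to the robot's base at the start.

How it is judged:
On the way, in this order (a step that is already met when the one before it is completed fails the run):
1. the pliers lie in the drawer, let go (x of pliers_mid in the frame of drawer_in between -0.075 and 0.075 m and y of pliers_mid in the frame of drawer_in between -0.11 and 0.11 m and z of pliers_mid in the frame of drawer_in between -0.005 and 0.03 m and contact force between the fingers and pliers below 0.1 N and linear speed of pliers below 0.05 m/s), for 0.2 s.
2. the drawer is fully shut with the pliers inside (x of pliers_mid in the frame of drawer_in between -0.075 and 0.075 m and y of pliers_mid in the frame of drawer_in between -0.11 and 0.11 m and z of pliers_mid in the frame of drawer_in between -0.005 and 0.03 m and value of joint drawer below 0.006 m), for 0.2 s.
At the end, for the whole second after the job is handed in: the pliers' joint block is inside the drawer (within 75 mm lengthwise and 110 mm sideways of the middle of its floor, less than 30 mm above it), the drawer is shut to within 6 mm, and the bolt is down its track by more than 40 of its 45 mm (all of step 2 and value of joint bolt above 0.04 m); the robot touches nothing.
It fails at once if the bolt is pushed out (past 18 mm) while the drawer is still open by more than 12 mm (value of joint bolt above 0.018 m and value of joint drawer above 0.012 m).
It fails at once if the robot bumps the work light with more than 6 N (contact force between lamp and the arm above 6 N or contact force between lamp and the fingers above 6 N).
It fails at once if a bystander (hammer, jar, bowl, spool, box or mug) is moved by more than 30 mm (distance of any of hammer, jar_a, jar_b, bowl, spool, bead_box, mug from where it was at the start of the episode above 0.03 m).
It also fails if it takes over 64 s, if anything falls off the work surface, if the arm or the gripper's body presses on something with over 40 N, if the wrist force passes 120 N, or if a joint passes its speed limit or range.

### The arm

A 7-joint arm with a two-finger parallel gripper is mounted at the origin on the work surface. World frame = base frame: x ahead of the robot, y to its left, z up, the work surface at z = 0. Lengths are in m, angles in rad, forces in N, time in s.
With the tool pointing down it reaches from about 0.4 to 0.85 m from the base axis. Payload 6.9 kg.
Tool frame: the origin (TCP) lies midway between the tips of the shut fingers; the grasp point (between the pads) lies 19 mm behind it; z points along the fingers, y is the line along which they close (so a half turn about z gives the same grasp; the last joint's range is limited). The gripper opens to 85 mm and grips with 20 to 120 N. Pads are 22 mm wide; open, the fingers measure 114 mm over their backs; the gripper's body (76 mm by 85 mm) begins 54 mm behind the grasp point. The pads swing forward as they close: fully open they stand 13 mm farther back than shut.
Start: joints at [-0.999, 0.507, -0.238, 1.5, 0.126, 1.149, -0.155], TCP at [0.281, 0.558, 0.231] pointing down, gripper open.
Joint ranges: [-3.08, 3.08], [-0.24, 2.05], [-1.43, 1.35], [0, 2.5], [-1.52, 4.66], [0.17, 1.96], [-2.89, 2.89]. Speed limits (rad/s): [2.39, 2.39, 3.14, 3.14, 3.14, 3.14, 3.14].

### API

Orientations are given as [roll, pitch, yaw] about the fixed x, y, z axes, in that order (R = Rz(yaw) Ry(pitch) Rx(roll)).
In Python, from workcell import arm gives the robot as it stands.
- The arm moves only by the tool play_rows, never from a script. Its argument "motion" is a list that holds one entry, the list of rows, each a list of 5 numbers: the shift along the tool's x, y, z in m, then the turn about the tool's z in degrees, then the finger opening in m, from 0 to 0.0854. In form: [[[tx, ty, tz, yaw, gripper], ...]]. A call has 1 to 12 rows; each row shifts and turns the commanded pose from where the row before left it, along the tool's axes as they then stand; what a row does not reach is not made up. A row lasts 1/8 s, in which the tool goes at most 62.5 mm and 10.7 degrees, less where a joint would pass 70% of its speed; a pose out of reach is approached as far as the arm can. A call is refused whole if a number of a shift passes 0.0625 or a number of a turn 10.7, either way. A call with a gripper value outside its range is refused whole. The fingers move at their own pace and stop on an object; "squeeze" is the grip in N (left out, the last holds). Time passes only in rows, so rows that do not move let the fingers close. It gives the time, the measured TCP pose, the force, the opening and the grip force at its end, in the units of the state.
- arm.read_state(): the state, without advancing time (a new reading comes with each control period).
- arm.read_camera(name): name is "scene" or "top" or "wrist"; returns a dict with "pixels" (480x640x3 uint8, blue, green, red), "mtx" (3x3 intrinsics, pixels), "world_to_cam" (4x4, takes a point from world to camera coordinates). Camera axes: x right, y up, looking along -z (the intrinsics and any distortion apply to the point x, -y, -z); pixel columns grow to the right and rows downward; lengths in m; the calibration is good to about 2 mm. A picture is of the moment at which its call begins. There is no depth.
- arm.sign_off(): hands the job in; it is judged then, once.
The state is a dict: "t": time; "joints": joint angles; "joint_velocities": joint speeds; "tau": joint torques, N m; "eef_pos": TCP position; "eef_rot": TCP orientation; "force": force on the tool from outside, world axes, zero at the start; "ft_torque": the same for the moment, N m; "grip_width": finger opening in m; "finger_force": force on a finger pad.
Only numpy, scipy, OpenCV 4.12 (cv2) and the standard library are available. Lean on these libraries where they do the work, as an engineer would, in place of code of your own. Each camera call takes 0.05 s, during which the arm holds its last target. There are 200 camera calls.

## Working session

There is one attempt and no reset: what is moved stays moved. The work goes in short steps, Python scripts to look and compute and a tool call to move; the robot and the scene stay as the last step left them, time stands still between calls to the robot, and variables do not carry over. Pictures are saved under pics/ and viewed, at most 10 in all, crops included, and the job is handed in when it is done.

Besides the shell and the picture viewer there is one more tool, called after "Call:" by a JSON object that holds its "fn" and its "kwargs", one argument or row to a line. play_rows: Moves the arm, as the interface text tells. Its arguments: {"type":"object","properties":{"motion":{"type":"array","items":{"type":"array","items":{"type":"array","items":{"type":"number"}}}},"squeeze":{"type":"number"}},"required":["motion"]}

```bash
mkdir -p pics
cat > h.py <<'E'
import numpy as np,cv2
from workcell import arm
from scipy.spatial.transform import Rotation as Ro
def cam(n,f=None):
    c=arm.read_camera(n)
    if f: cv2.imwrite('pics/'+f,c['pixels'])
    return c
def ray(c,p):
    u=np.linalg.inv(c['mtx'])@[p[0],p[1],1.]
    T=np.linalg.inv(c['world_to_cam']); d=T[:3,:3]@[u[0],-u[1],-u[2]]
    return T[:3,3],d/np.linalg.norm(d)
def plane(c,p,z):
    o,d=ray(c,p); return o+d*(z-o[2])/d[2]
def proj(c,P):
    q=c['world_to_cam']@np.r_[P,1.]; v=c['mtx']@[q[0],-q[1],-q[2]]; return v[:2]/v[2]
def tri(c1,p1,c2,p2):
    o1,d1=ray(c1,p1);o2,d2=ray(c2,p2)
    s=np.linalg.lstsq(np.c_[d1,-d2],o2-o1,rcond=None)[0]
    a=o1+d1*s[0];b=o2+d2*s[1]; return (a+b)/2,np.linalg.norm(a-b)
E
python3 - <<'E'
from h import *
for n in('scene','top','wrist'):
    c=cam(n,n+'0.png'); T=np.linalg.inv(c['world_to_cam']);print(n,T.round(3).tolist(),c['mtx'].round(1).tolist(),[k for k in c])
s=arm.read_state();print(s)
E
```

```text
scene [[-0.311, -0.777, 0.547, 1.15], [0.95, -0.262, 0.169, 0.186], [0.012, 0.572, 0.82, 1.033], [0.0, 0.0, 0.0, 1.0]] [[468.5, 0.0, 318.5], [0.0, 468.5, 236.2], [0.0, 0.0, 1.0]] ['pixels', 'mtx', 'world_to_cam']
top [[0.006, 0.996, -0.089, 0.445], [-1.0, 0.008, 0.024, 0.02], [0.024, 0.089, 0.996, 1.213], [0.0, 0.0, 0.0, 1.0]] [[465.5, 0.0, 319.0], [0.0, 465.5, 243.3], [0.0, 0.0, 1.0]] ['pixels', 'mtx', 'world_to_cam']
wrist [[0.45, -0.848, -0.281, 0.209], [0.893, 0.426, 0.144, 0.594], [-0.002, -0.316, 0.949, 0.374], [0.0, 0.0, 0.0, 1.0]] [[375.6, 0.0, 323.5], [0.0, 375.6, 240.9], [0.0, 0.0, 1.0]] ['pixels', 'mtx', 'world_to_cam']
{'t': 0.15, 'joints': array([-0.99853163,  0.50813634, -0.2375797 ,  1.50087875,  0.12572145,
        1.1488958 , -0.15479347]), 'joint_velocities': array([-0.0011174 , -0.00154201, -0.00172561, -0.00248075,  0.00070455,
       -0.00071555,  0.00091877]), 'tau': array([-2.63171351e-03, -6.21007490e+01, -2.18917027e+00, -2.49836218e+01,
        1.27113963e-02,  9.18191654e-03,  3.37011613e-06]), 'eef_pos': array([0.28113044, 0.55779219, 0.23064439]), 'eef_rot': array([-3.14026589e+00,  2.10952154e-05,  2.67487950e+00]), 'force': array([0.11050908, 0.20173733, 1.18442762]), 'ft_torque': array([-0.01876999,  0.0319582 , -0.05584039]), 'finger_force': 0.0, 'grip_width': 0.08556832192722537}
```

View pics/scene0.png

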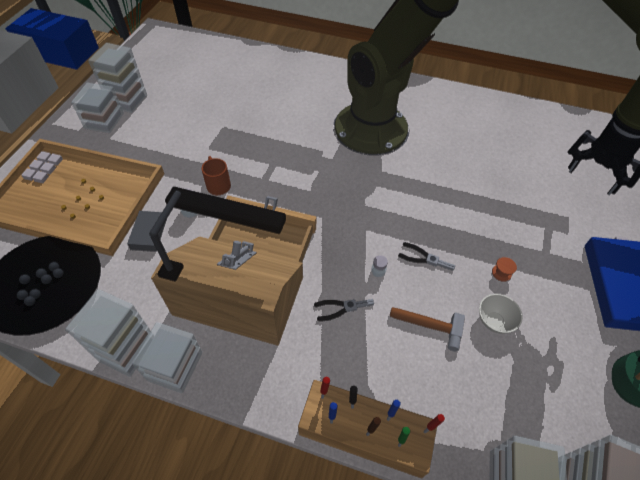

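View pics/top0.png

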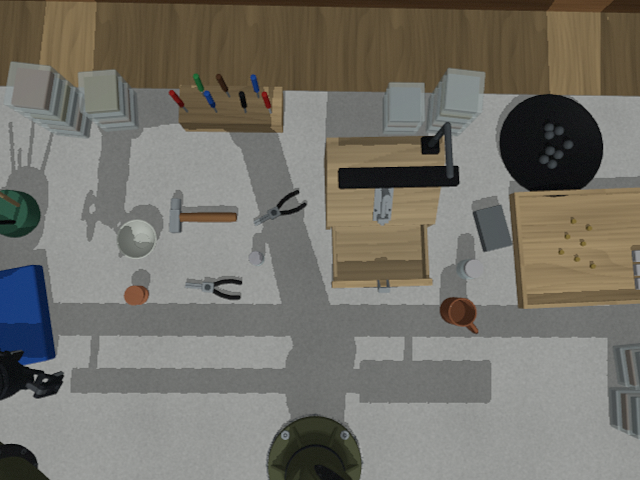

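View pics/wrist0.png

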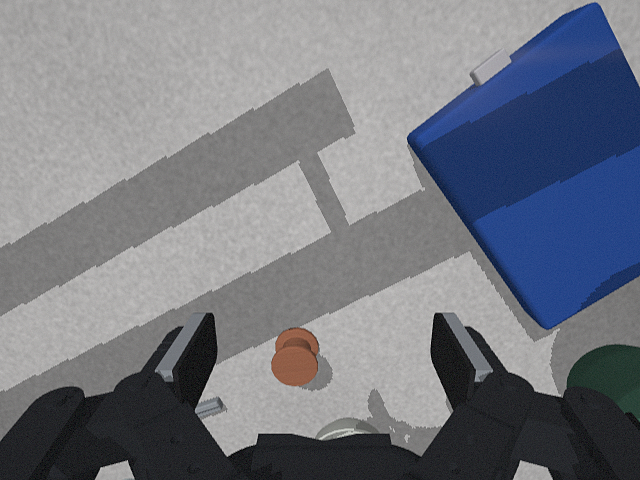

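The scene view shows two pliers: near one about (430,258), far one about (345,305). The top view shows the near one at (213,288), the open drawer at (380,255), keeper (383,285) and bolt (383,205). I'll make one enlarged composite to pick the points.

Run:
```python
from h import *
t=cv2.imread('pics/top0.png');s=cv2.imread('pics/scene0.png')
def crop(i,x,y,w,h,k): return cv2.resize(i[y:y+h,x:x+w],None,fx=k,fy=k,interpolation=cv2.INTER_CUBIC)
a=crop(t,180,272,66,33,6); b=crop(s,394,238,66,33,6)   #396x198
c=crop(t,315,130,130,168,3)[:, :390]; d=crop(s,145,180,180,168,2)
out=np.zeros((600,800,3),np.uint8)
out[:198,:396]=a; out[:198,400:796]=b
c=cv2.resize(t[130:298,315:445],None,fx=2.35,fy=2.35); out[202:202+c.shape[0],:c.shape[1]]=c
d=cv2.resize(s[180:348,145:325],None,fx=2.2,fy=2.2); out[202:202+d.shape[0],400:400+d.shape[1]]=d
cv2.imwrite('pics/comp.png',out)
c=arm.read_camera('top');print('base',proj(c,[0,0,0]))
for p in[(213,288),(280,207)]:
    q=plane(c,p,.007);print(q,np.hypot(*q[:2]))
# masks of near pliers: dark handles / grey steel vs. background
for n,i,(x,y,w,h) in(('top',t,(180,272,66,33)),('scene',s,(394,238,66,33))):
    g=cv2.cvtColor(i,cv2.COLOR_BGR2GRAY)[y:y+h,x:x+w]
    print(n,np.percentile(g,[1,10,50,90]))
```

```text
base [314.1357699  462.76402205]
[0.43523529 0.26263259 0.007     ] 0.5083361446286777
[0.647063   0.09389442 0.007     ] 0.6538399538183167
top [ 13.  59. 148. 154.]
scene [ 26.  59. 109. 163.]
```

View pics/comp.png

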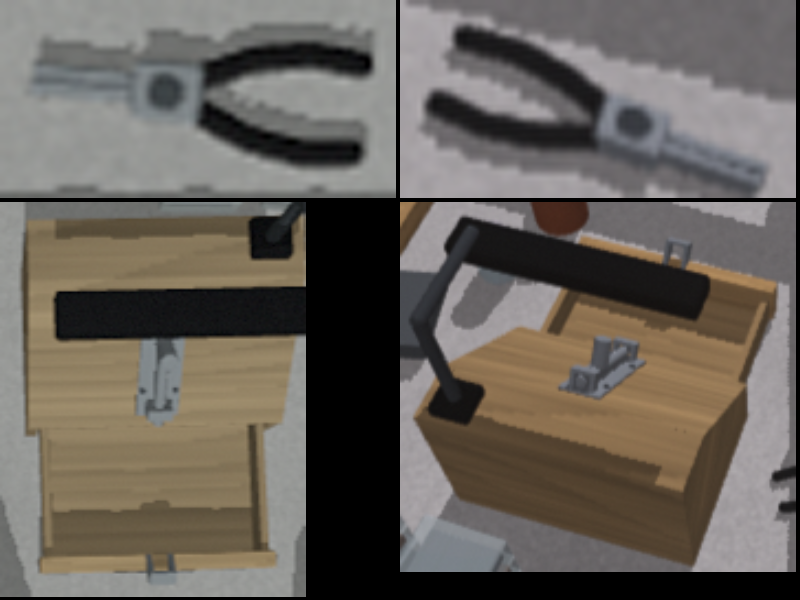

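The composite shows the pliers' rivet at top (207.1,286.9) and scene (432.9,258.0), the drawer front's upper edge, the case's front edge corners, and the knob top at scene (237,242). Next, triangulate.

Run:
```python
from h import *
T=cam('top');S=cam('scene')
tp=lambda x,y,o,k,b:(o[0]+(x-b[0]+.5)/k-.5,o[1]+(y-b[1]+.5)/k-.5)
A=lambda x,y:tp(x,y,(180,272),6,(0,0)); B=lambda x,y:tp(x,y,(394,238),6,(400,0))
C=lambda x,y:tp(x,y,(315,130),2.35,(0,202)); D=lambda x,y:tp(x,y,(145,180),2.2,(400,202))
def rep(n,a,b):
    P,e=tri(T,a,S,b);print(n,P.round(4),'gap',e.round(4))
    return P
r=rep('rivet',A(166,93),B(634,121)); j=rep('jawtip',A(33,78),B(765,175)); rep('handleL',A(366,63),B(433,103)); rep('handleR',A(356,152),B(460,38))
print('rivet z14',plane(T,A(166,93),.014),plane(S,B(634,121),.014))
print('yaw',np.degrees(np.arctan2(*(j-r)[1::-1])))
f1=rep('case front L z70',C(28,433),D(747,386))
for n,p,z in(('frontR',C(283,427),.07),('frontL',C(28,433),.07),('dfL',C(40,571),.06),('dfR',C(275,565),.06),('backL',C(26,219),.179)):print(n,plane(T,p,z).round(4))
rep('dfront L',C(40,571),D(776,288)); rep('keeper top',C(161,581),D(677,243))
print('dfront R far',plane(S,D(585,238),.06))
print('knob top ray', [plane(S,D(603,338),z).round(4) for z in (.14,.16,.18)])
```

```text
rivet [0.4375 0.2771 0.01  ] gap 0.0006
jawtip [0.4434 0.3353 0.005 ] gap 0.0015
handleL [0.4508 0.193  0.0023] gap 0.0002
handleR [0.4127 0.1968 0.0012] gap 0.0001
rivet z14 [0.43753057 0.27587389 0.014     ] [0.44017309 0.27699795 0.014     ]
yaw 84.16246102384012
case front L z70 [ 0.5869 -0.0264  0.0554] gap 0.0
frontR [ 0.594  -0.2961  0.07  ]
frontL [ 0.5851 -0.0258  0.07  ]
dfL [ 0.4405 -0.0395  0.06  ]
dfR [ 0.4483 -0.288   0.06  ]
backL [ 0.7806 -0.0185  0.179 ]
dfront L [ 0.4405 -0.0406  0.0462] gap 0.0007
keeper top [ 0.4315 -0.1675  0.0705] gap 0.0044
dfront R far [ 0.45262738 -0.28266054  0.06      ]
knob top ray [array([ 0.6281, -0.1701,  0.14  ]), array([ 0.6397, -0.1621,  0.16  ]), array([ 0.6514, -0.1541,  0.18  ])]
```

Geometry fits what the text gives: case width is 270 mm, its yaw about 1.9°, pliers yaw about 84°. Moving over the near pliers.

Call:
{"fn": "play_rows", "kwargs": {
  "motion": [
    [[-0.0332,-0.0226,0,0,0.085],[-0.0332,-0.0226,0,0,0.085],[-0.0332,-0.0226,0,0,0.085],[-0.0332,-0.0226,0,0,0.085],[-0.0332,-0.0226,0,0,0.085],[-0.0332,-0.0226,0,0,0.085],[-0.0332,-0.0226,0,0,0.085],[-0.0332,-0.0226,0,0,0.085],[0,0,0,10,0.085],[0,0,0,10,0.085],[0,0,0,10,0.085],[0,0,0,10,0.085]]
  ]
}}

```text
t: 1.8
eef_pos: [0.4371, 0.2771, 0.2313]
eef_rot: [3.142, -0.0, 1.971]
force: [0.5, -0.5, -0.4]
grip_width: 0.0851
finger_force: 0.0
```

Call:
{"fn": "play_rows", "kwargs": {
  "motion": [
    [[0,0,0,10,0.085],[0,0,0,10,0.085],[0,0,0,9.1,0.06],[0,0,0.04,0,0.06],[0,0,0,0,0.06]]
  ]
}}

```text
t: 2.42
eef_pos: [0.4355, 0.2763, 0.1894]
eef_rot: [-3.138, 0.003, 1.469]
force: [0.6, 0.6, 0.7]
grip_width: 0.06
finger_force: 0.0
```

Run:
```python
from h import *
c=cam('wrist','w1.png');s=arm.read_state();print(s['eef_pos'],s['eef_rot'],s['force'],s['joints'],s['grip_width'])
np.savez('w1.npz',**c)
print(proj(c,[.4375,.2765,.014]),proj(c,[.4434,.3353,.007]))
```

```text
[0.43643836 0.27678434 0.19091271] [-3.13960862e+00  1.70844750e-03  1.46919062e+00] [0.83365922 0.06336653 0.43085902] [-0.67124441  0.37898717  0.08268188  1.84374657 -0.03827871  0.92300552
 -0.67282758] 0.05971410456820193
[326.47555219 211.69893854] [326.5158677  141.17233054]
```

View pics/w1.png

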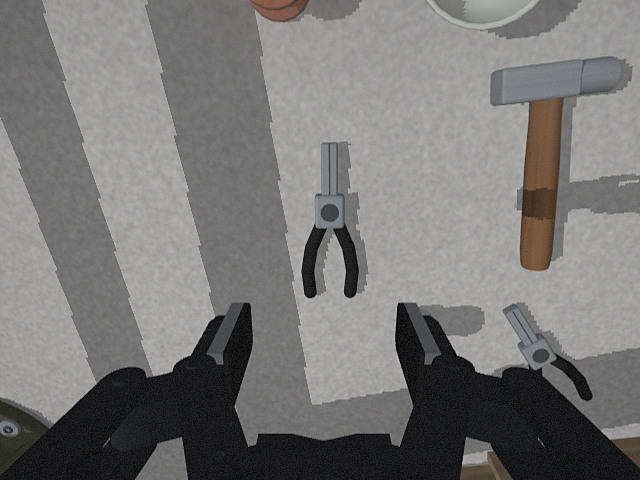

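Wrist view shows the block centred on (330,212), predicted (326.5,211.7): 3 mm farther in x, same yaw, tall thing heights consistent. Descending.

Call:
{"fn": "play_rows", "kwargs": {
  "motion": [
    [[0,0.003,0.04,0,0.06],[0,0,0.04,0,0.06],[0,0,0.04,0,0.06],[0,0,0.03,0,0.06],[0,0,0.02,0,0.06],[0,0,0.01,0,0.06],[0,0,0.005,0,0.06],[0,0,0,0,0.06]]
  ]
}}

```text
t: 3.48
eef_pos: [0.4405, 0.2771, 0.0068]
eef_rot: [3.141, -0.001, 1.469]
force: [-0.2, -0.4, 0.5]
grip_width: 0.0601
finger_force: 0.0
```

Call:
{"fn": "play_rows", "kwargs": {
  "motion": [
    [[0,0,0,0,0.04],[0,0,0,0,0.03],[0,0,0,0,0.015],[0,0,0,0,0.015],[0,0,0,0,0.015]]
  ],
  "squeeze": 50
}}

```text
t: 4.1
eef_pos: [0.4403, 0.277, 0.007]
eef_rot: [3.141, -0.001, 1.469]
force: [-1.2, -0.2, 6.5]
grip_width: 0.0245
finger_force: 49.1
```

Call:
{"fn": "play_rows", "kwargs": {
  "motion": [
    [[0,0,-0.02,0,0.015],[0,0,-0.05,0,0.015],[0,0,-0.05,0,0.015],[0,0,-0.04,0,0.015],[-0.0427,0.0129,0,0,0.015],[-0.0427,0.0129,0,0,0.015],[-0.0427,0.0129,0,0,0.015],[-0.0427,0.0129,0,0,0.015],[-0.0427,0.0129,0,0,0.015],[-0.0427,0.0129,0,0,0.015],[-0.0427,0.0129,0,0,0.015],[-0.0427,0.0129,0,0,0.015]]
  ]
}}

```text
t: 5.6
eef_pos: [0.5077, -0.0749, 0.1663]
eef_rot: [-3.141, -0.0, 1.469]
force: [0.6, -0.3, -1.5]
grip_width: 0.0243
finger_force: 49.9
```

Call:
{"fn": "play_rows", "kwargs": {
  "motion": [
    [[-0.0427,0.0129,0,0,0.015],[-0.0427,0.0129,0,0,0.015],[0,0,0,-7.7,0.015],[0,0,0,0,0.015],[0,0,0,0,0.015]]
  ]
}}

```text
t: 6.22
eef_pos: [0.5247, -0.1603, 0.1662]
eef_rot: [-3.141, -0.001, 1.601]
force: [-0.5, 0.4, -2.6]
grip_width: 0.0244
finger_force: 49.9
```

Run:
```python
from h import *
s=arm.read_state();print(s['eef_pos'],s['eef_rot'],s['force'],s['grip_width'])
c=cam('wrist','w2.png'); np.savez('w2.npz',**c)
t=cam('top');S=cam('scene')
w=cv2.resize(c['pixels'],(512,384))
a=cv2.resize(t['pixels'][160:310,315:445],None,fx=2.2,fy=2.2)   #286x330
b=cv2.resize(S['pixels'][150:290,170:330],None,fx=1.8,fy=1.8) #288x252
o=np.zeros((600,800,3),np.uint8);o[:384,:512]=w;o[:330,514:800]=a;o[345:597,512:800]=b
cv2.imwrite('pics/comp2.png',o)
```

```text
[ 0.52469523 -0.16033879  0.16619638] [-3.14120088e+00 -5.57894203e-04  1.60140307e+00] [-0.45981852  0.37146341 -2.63233457] 0.024432045324132692
```

View pics/comp2.png

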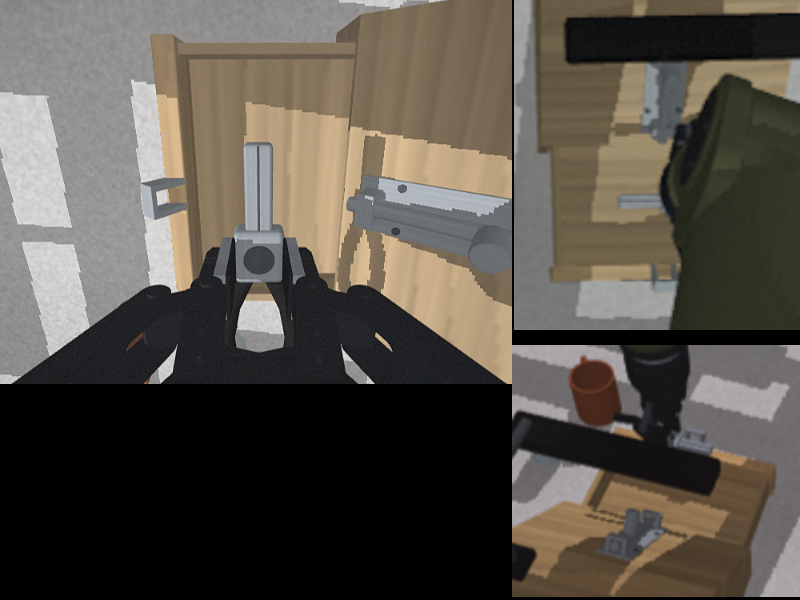

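Pliers are held straight, centred over the drawer opening; keeper and knob show at left (165,195) and right (492,250). Lowering with force watch.

Call:
{"fn": "play_rows", "kwargs": {
  "motion": [
    [[0,0,0.04,0,0.015],[0,0,0.04,0,0.015],[0,0,0.03,0,0.015],[0,0,0.02,0,0.015],[0,0,0.008,0,0.015],[0,0,0,0,0.015],[0,0,0.004,0,0.015],[0,0,0.002,0,0.015],[0,0,0,0,0.015]]
  ]
}}

```text
t: 7.5
eef_pos: [0.525, -0.1612, 0.0225]
eef_rot: [3.141, 0.0, 1.603]
force: [-0.2, -0.1, -1.2]
grip_width: 0.0243
finger_force: 49.9
```

Call:
{"fn": "play_rows", "kwargs": {
  "motion": [
    [[0,0,0.002,0,0.015],[0,0,0,0,0.03],[0,0,0,0,0.04],[0,0,0,0,0.045],[0,0,0,0,0.045],[0,0,-0.02,0,0.045],[0,0,-0.05,0,0.045],[0,0,-0.05,0,0.045],[0,-0.02,-0.02,0,0.045],[0,0,0,0,0.045]]
  ]
}}

```text
t: 8.75
eef_pos: [0.5047, -0.1623, 0.162]
eef_rot: [3.139, 0.001, 1.602]
force: [0.1, 0.6, -0.3]
grip_width: 0.0451
finger_force: 0.0
```

Run:
```python
from h import *
s=arm.read_state();print(s['eef_pos'],s['eef_rot'],s['force'],s['grip_width'])
c=cam('wrist','w3.png'); np.savez('w3.npz',**c)
a=np.load('w2.npz')
o=np.vstack([np.hstack([cv2.resize(c['pixels'],(400,300)),cv2.resize(a['pixels'],(400,300))]),np.hstack([cv2.resize(c['pixels'][200:390,440:640],(400,300)),cv2.resize(a['pixels'][180:370,440:640],(400,300))])])
cv2.imwrite('pics/comp3.png',o)
```

```text
[ 0.50472637 -0.16226359  0.16198047] [3.13897427e+00 9.57785948e-04 1.60225765e+00] [ 0.10704247  0.60858187 -0.26187026] 0.04505241077877934
```

View pics/comp3.png

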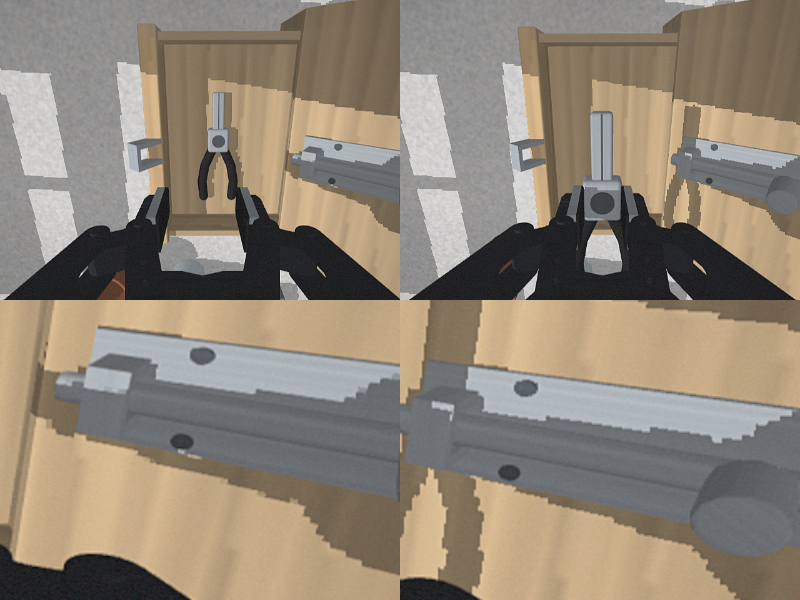

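Pliers lie free in the drawer (block at about (350,226) in the wrist image). Now shut the drawer: go before the front panel, left of the keeper.

Call:
{"fn": "play_rows", "kwargs": {
  "motion": [
    [[0.015,-0.035,0,0,0],[0.015,-0.035,0,0,0],[0.015,-0.034,0,0,0],[0,0,0,0,0],[0,0,0.04,0,0],[0,0,0.04,0,0],[0,0,0.04,0,0],[0,0,0.007,0,0],[0,0,0,0,0]]
  ]
}}

```text
t: 9.93
eef_pos: [0.3999, -0.1203, 0.033]
eef_rot: [-3.14, -0.0, 1.603]
force: [-0.0, 0.1, 0.4]
grip_width: -0.0002
finger_force: 0.0
```

Call:
{"fn": "play_rows", "kwargs": {
  "motion": [
    [[0,0.015,0,0,0],[0,0.015,0,0,0],[0,0.015,0,0,0],[0,0.015,0,0,0],[0,0.015,0,0,0],[0,0.015,0,0,0],[0,0,0,0,0]]
  ]
}}

```text
t: 10.8
eef_pos: [0.4916, -0.117, 0.0332]
eef_rot: [3.139, 0.0, 1.604]
force: [-0.2, 0.1, 0.8]
grip_width: -0.0001
finger_force: 0.0
```

Call:
{"fn": "play_rows", "kwargs": {
  "motion": [
    [[0,0.015,0,0,0],[0,0.015,0,0,0],[0,0.015,0,0,0],[0,0.015,0,0,0],[0,0.01,0,0,0]]
  ]
}}

```text
t: 11.42
eef_pos: [0.5599, -0.1149, 0.033]
eef_rot: [-3.141, -0.0, 1.603]
force: [-3.2, 0.1, 0.2]
grip_width: -0.0002
finger_force: 1.1
```

Call:
{"fn": "play_rows", "kwargs": {
  "motion": [
    [[0,0.006,0,0,0],[0,0.004,0,0,0],[0,0.003,0,0,0],[0,0,0,0,0]]
  ]
}}

```text
t: 11.92
eef_pos: [0.5629, -0.1147, 0.0326]
eef_rot: [-3.124, -0.002, 1.601]
force: [-26.3, 0.4, 19.3]
grip_width: 0.0001
finger_force: 13.4
```

Run:
```python
from h import *
s=arm.read_state();print(s['eef_pos'],s['force'])
c=cam('wrist');t=cam('scene');T=cam('top')
o=np.zeros((600,800,3),np.uint8)
o[:360,:480]=cv2.resize(c['pixels'],(480,360));b=cv2.resize(t['pixels'][170:300,170:330],None,fx=2,fy=2);o[:260,480:800]=b
b=cv2.resize(T['pixels'][160:310,300:460],None,fx=2,fy=2)[:300];o[270:570,480:800]=b
cv2.imwrite('pics/comp4.png',o)
```

```text
[ 0.5629126  -0.11471253  0.03263651] [-26.28186792   0.4173717   19.27920408]
```

View pics/comp4.png

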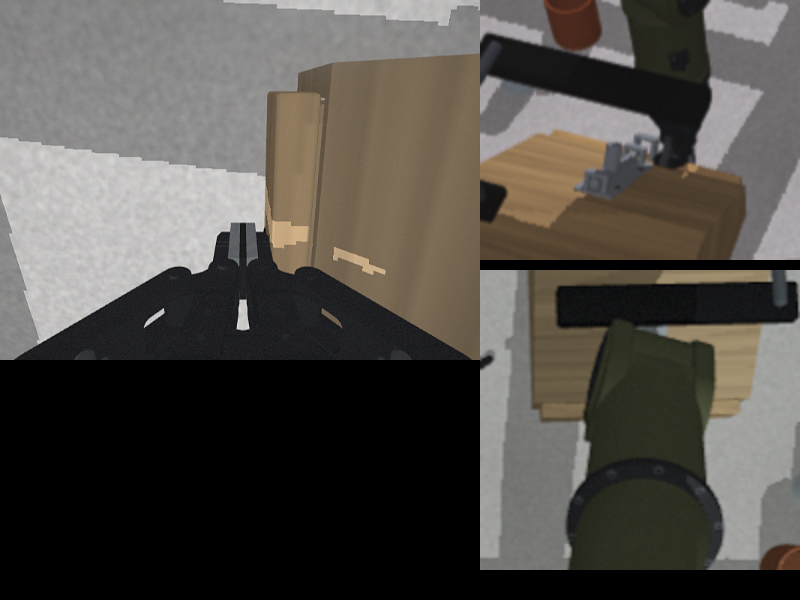

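The view shows the drawer front (edge near (267,93)) meeting the case (upper front edge corner at (331,63)). Measure whether it is truly shut before leaving it.

Run:
```python
from h import *
c=cam('wrist');np.savez('w4.npz',**c);k=4/3
for n,p,z in(('caseL70',(331,63),.07),('case70 mid',(320,180),.07),('caseL0',(298,73),0),('panelL out60',(267,93),.06),('panel out60 lower',(266,215),.06)):
    print(n,plane(c,(p[0]*k,p[1]*k),z).round(4))
# from top view: front edge columns away from arm
T=cam('top')
for n,p,z in(('caseL70',(300+533/2-.0,160+(405-270)/2),.07),('panelL60',(300+(541-480)/2,160+(420-270)/2),.06),('panelR60',(300+(739-480)/2,160+(412-270)/2),.06)):
    print(n,plane(T,p,z).round(4))
print(plane(T,(300+(533-480)/2,160+(406-270)/2),.07).round(4))
g=cv2.resize(c['pixels'][60:380,320:480],(400,800))[:600]
cv2.imwrite('pics/c4.png',g)
```

```text
caseL70 [ 0.5915 -0.0257  0.07  ]
case70 mid [ 0.5927 -0.0684  0.07  ]
caseL0 [ 0.5919 -0.0257  0.    ]
panelL out60 [ 0.5706 -0.0365  0.06  ]
panel out60 lower [ 0.5731 -0.0891  0.06  ]
caseL70 [ 0.5919 -0.6274  0.07  ]
panelL60 [ 0.5689 -0.036   0.06  ]
panelR60 [ 0.5811 -0.2844  0.06  ]
[ 0.5851 -0.0255  0.07  ]
```

View pics/c4.png

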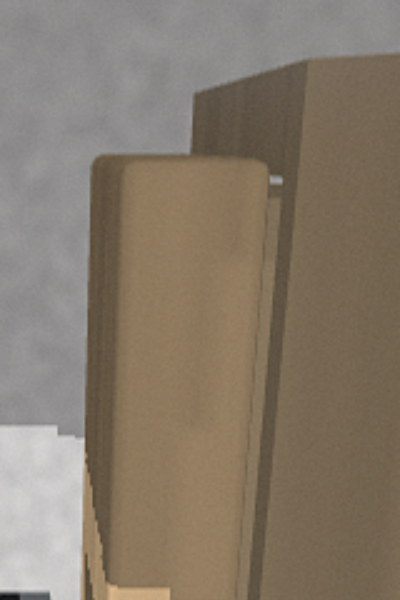

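Left band is the panel's face; its top spans crop columns 122–268, and a sliver of gap remains between panel and case.

Run:
```python
from h import *
c=np.load('w4.npz')
for x,y,z in((122,156,.06),(268,165,.06),(282,182,.05),(282,182,.0),(308,60,.07),(107,590,.06),(238,590,.06),(282,250,.07)):
    print(x,y,z,plane(c,(320+x/2.5,60+y/2.5),z).round(4))
```

```text
122 156 0.06 [ 0.5743 -0.0359  0.06  ]
268 165 0.06 [ 0.5915 -0.0364  0.06  ]
282 182 0.05 [ 0.596  -0.0386  0.05  ]
282 182 0.0 [ 0.6091 -0.0401  0.    ]
308 60 0.07 [ 0.592  -0.0257  0.07  ]
107 590 0.06 [ 0.5761 -0.0924  0.06  ]
238 590 0.06 [ 0.5939 -0.0918  0.06  ]
282 250 0.07 [ 0.5916 -0.0452  0.07  ]
```

The push stalled with an upward force, so a knuckle may be resting on the case's edge. I'll back off, turn the gripper a quarter so the linkage lies along the panel, and push again a bit higher.

Call:
{"fn": "play_rows", "kwargs": {
  "motion": [
    [[0,-0.025,0,0,0],[0,-0.02,0,0,0],[0.025,0,-0.012,-10,0],[0,0,0,-10,0],[0,0,0,-10,0],[0,0,0,-10,0],[0,0,0,-10,0],[0,0,0,-10,0],[0,0,0,-10,0],[0,0,0,-10,0],[0,0,0,-10,0],[0,0,0,0,0]]
  ]
}}

```text
t: 13.68
eef_pos: [0.5272, -0.0912, 0.0454]
eef_rot: [3.141, 0.001, -3.111]
force: [0.5, 0.2, -0.1]
grip_width: 0.0001
finger_force: 0.0
```

Call:
{"fn": "play_rows", "kwargs": {
  "motion": [
    [[-0.015,0,0,0,0],[-0.01,0,0,0,0],[-0.006,0,0,0,0],[-0.006,0,0,0,0],[-0.003,0,0,0,0],[0,0,0,0,0]]
  ]
}}

```text
t: 14.42
eef_pos: [0.5649, -0.0897, 0.0449]
eef_rot: [-3.142, -0.004, -3.11]
force: [-5.2, -0.1, 2.3]
grip_width: 0.0001
finger_force: 2.4
```

Call:
{"fn": "play_rows", "kwargs": {
  "motion": [
    [[-0.002,0,0,0,0],[-0.002,0,0,0,0],[-0.001,0,0,0,0],[0,0,0,0,0]]
  ]
}}

```text
t: 14.92
eef_pos: [0.5649, -0.0899, 0.0445]
eef_rot: [-3.141, -0.013, -3.11]
force: [-18.4, 0.3, 12.7]
grip_width: -0.0001
finger_force: 9.1
```

Solid stop at the same face position (x ≈ 0.576) in both grips, with the panel's back level with the case front, so the drawer is shut. Now retreat and look at the knob with the wrist camera facing the case, from two heights.

Call:
{"fn": "play_rows", "kwargs": {
  "motion": [
    [[0.03,0,0,0,0],[0.01,0,-0.04,0,0],[0,-0.035,-0.06,0,0],[-0.01,-0.035,-0.06,0,0],[-0.01,0,0,0,0],[0,0,0,0,0],[0,0,0,0,0]]
  ]
}}

```text
t: 15.8
eef_pos: [0.5516, -0.1517, 0.1911]
eef_rot: [3.14, -0.003, -3.108]
force: [-0.7, 1.2, -0.3]
grip_width: -0.0002
finger_force: 0.0
```

Run:
```python
from h import *
c=cam('wrist','w5.png');np.savez('w5.npz',**c);s=arm.read_state();print(s['eef_pos'],s['eef_rot'])
```

```text
[ 0.5516165  -0.15173157  0.19121673] [ 3.14049436e+00 -2.75814983e-03 -3.10767140e+00]
```

Call:
{"fn": "play_rows", "kwargs": {
  "motion": [
    [[0.02,0,-0.03,0,0],[0.02,0,-0.03,0,0],[0,0,0,0,0],[0,0,0,0,0]]
  ]
}}

```text
t: 16.35
eef_pos: [0.5123, -0.1538, 0.2518]
eef_rot: [3.141, -0.001, -3.109]
force: [0.9, 0.6, 0.3]
grip_width: -0.0001
finger_force: 0.0
```

Run:
```python
from h import *
c=cam('wrist','w6.png');np.savez('w6.npz',**c);s=arm.read_state();print(s['eef_pos'],s['eef_rot'])
a=cv2.imread('pics/w5.png')
o=np.zeros((600,800,3),np.uint8)
o[:,:400]=cv2.resize(a[0:300,220:420],(400,600));o[:,400:]=cv2.resize(c['pixels'][0:300,220:420],(400,600))
cv2.imwrite('pics/comp5.png',o)
```

```text
[ 0.51236406 -0.15377099  0.25146991] [ 3.14091356e+00 -1.68920173e-03 -3.10864984e+00]
```

View pics/comp5.png

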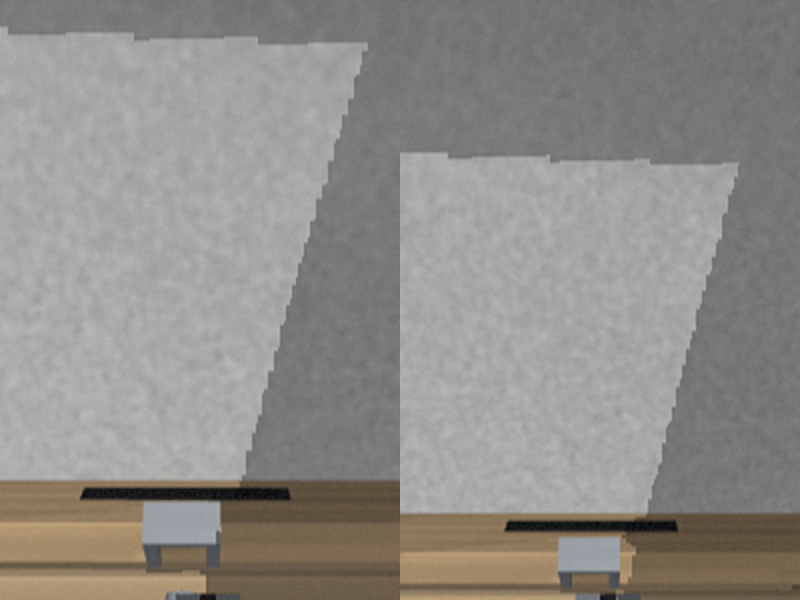

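The camera faces backward here; it shows the shut drawer with the keeper at about (314,275). Picture allowance is used up, so I work from the pixels already noted: knob cap in w2 at about (611,315), in scene (237,242); lamp's lower front edge in top at (339,188).

Run:
```python
from h import *
w2=np.load('w2.npz');w6=np.load('w6.npz');S=cam('scene');T=cam('top')
P,e=tri(w2,(611,315),S,(236.9,241.5));print('knob cap tri',P.round(4),e)
k=[plane(w6,(220+(x-400+.5)/2-.5,(y+.5)/2-.5),z) for x,y,z in((558,571,.075),(620,571,.075))];print('keeper',np.round(k,4),np.mean(k,0)[1])
yw=np.radians(1.9);ex=np.array([np.cos(yw),np.sin(yw),0]);ey=np.array([-ex[1],ex[0],0])
for ox in(.590,.594,.596):
    O=np.array([ox,-.161,0]);c,s=np.cos(np.radians(40)),np.sin(np.radians(40))
    n=-s*ex+c*np.array([0,0,1]);p0=O+[0,0,.07]+.046*n
    for nm,cm,p in(('w2',w2,(611,315)),('sc',S,(236.9,241.5))):
        o,d=ray(cm,p);q=o+d*((p0-o)@n)/(d@n);r=q-O;print(ox,nm,q.round(4),'case',np.round([r@ex,r@ey,r[2]],4))
# lamp: black pixels in top, front lower edge along columns left of centre
g=cv2.imread('pics/top0.png').max(2)
for col in(345,360,375,400,420):
    rows=np.where(g[150:215,col]<45)[0]+150
    print('lamp',col,rows.min(),rows.max(),plane(T,(col,rows.max()+.5),.294).round(4),plane(T,(col,rows.min()-.5),.317).round(4))
```

```text
knob cap tri [ 0.6457 -0.1571  0.1696] 0.0025435054548330824
keeper [[ 0.5818 -0.1756  0.075 ]
 [ 0.5808 -0.1466  0.075 ]] -0.1610733933497232
0.59 w2 [ 0.6418 -0.1535  0.1737] case [0.052  0.0058 0.1737]
0.59 sc [ 0.6534 -0.153   0.1835] case [0.0636 0.0059 0.1835]
0.594 w2 [ 0.6435 -0.1545  0.1717] case [0.0497 0.0048 0.1717]
0.594 sc [ 0.6495 -0.1557  0.1767] case [0.0556 0.0035 0.1767]
0.596 w2 [ 0.6443 -0.1551  0.1708] case [0.0485 0.0043 0.1708]
0.596 sc [ 0.6475 -0.157   0.1734] case [0.0516 0.0023 0.1734]
lamp 345 168 187 [ 0.6398 -0.0533  0.294 ] [ 0.6748 -0.0515  0.317 ]
lamp 360 168 187 [ 0.6401 -0.0835  0.294 ] [ 0.6751 -0.081   0.317 ]
lamp 375 167 187 [ 0.6405 -0.1137  0.294 ] [ 0.6775 -0.1106  0.317 ]
lamp 400 167 186 [ 0.6431 -0.1642  0.294 ] [ 0.6781 -0.16    0.317 ]
lamp 420 167 186 [ 0.6435 -0.2047  0.294 ] [ 0.6786 -0.1996  0.317 ]
```

Run:
```python
from h import *
S=cam('scene','s7.png');T=cam('top','t7.png')
for p in((275,222),(285,215),(271,257)):
    o,d=ray(S,p);q=o+d*(.563-o[0])/d[0];print(p,q.round(3),'above TCP',(q[2]-.033).round(3))
# now: tool at (.512,-.154,.251), silhouette in scene: column of arm pixels, hue green-olive vs neutral black
im=S['pixels'].astype(int);s=arm.read_state()['eef_pos']
for h in(0,.05,.073,.1,.13,.15,.17,.2,.25):
    u=proj(S,s+[0,0,h]);r,c=int(round(u[1])),int(round(u[0]))
    row=im[r];print(h,(c,r),row[c].tolist(),[row[c+k].tolist() for k in(-12,12)])
# lateral extent at each height: run of dark pixels around the axis in scene (image horizontal ~ world y)
```

```text
(275, 222) [ 0.563 -0.1    0.162] above TCP 0.129
(285, 215) [ 0.563 -0.074  0.2  ] above TCP 0.167
(271, 257) [ 0.563 -0.122  0.   ] above TCP -0.033
0 (258, 175) [78, 71, 70] [[112, 110, 113], [119, 116, 120]]
0.05 (256, 159) [25, 23, 23] [[28, 25, 25], [26, 24, 24]]
0.073 (255, 151) [24, 23, 22] [[24, 23, 23], [44, 41, 42]]
0.1 (254, 142) [24, 23, 23] [[26, 23, 23], [27, 25, 24]]
0.13 (252, 131) [25, 23, 23] [[24, 22, 22], [26, 24, 24]]
0.15 (251, 123) [77, 71, 69] [[55, 50, 49], [26, 24, 23]]
0.17 (250, 115) [30, 40, 39] [[31, 38, 38], [26, 25, 24]]
0.2 (248, 103) [32, 41, 40] [[30, 39, 38], [30, 38, 36]]
0.25 (245, 80) [30, 39, 37] [[28, 38, 37], [27, 36, 36]]
```

Body is black up to about TCP+0.15, the flange above. In bolt pose the lamp is level with the slim body only. Turn back, open, and lower in front of the lamp.

Call:
{"fn": "play_rows", "kwargs": {
  "motion": [
    [[0,0,0,10,0.0854],[0,0,0,10,0.0854],[0,0,0,10,0.0854],[0,0,0,10,0.0854],[0,0,0,10,0.0854],[0,0,0,10,0.0854],[0,0,0,10,0.0854],[0,0,0,10,0.0854],[0,0,0,10,0.0854],[-0.007,0,0.04,0,0.0854],[0,0,0.037,0,0.0854],[0,0,0,0,0.0854]]
  ]
}}

```text
t: 18.1
eef_pos: [0.5111, -0.1605, 0.1732]
eef_rot: [-3.136, -0.002, 1.604]
force: [0.0, 0.8, 1.0]
grip_width: 0.0857
finger_force: 0.0
```

Call:
{"fn": "play_rows", "kwargs": {
  "motion": [
    [[0,0.03,0,0,0.0854],[0,0.025,0,0,0.0854],[0,0.015,0,0,0.0854],[0,0,0,0,0.0854],[0,0,0,0,0.0854]]
  ]
}}

```text
t: 18.73
eef_pos: [0.5825, -0.1591, 0.1765]
eef_rot: [3.141, 0.0, 1.603]
force: [0.3, -0.2, 0.2]
grip_width: 0.0857
finger_force: 0.0
```

Call:
{"fn": "play_rows", "kwargs": {
  "motion": [
    [[0,0.004,0,0,0.0854],[0,0.003,0,0,0.0854],[0,0,0,0,0.0854],[0,0,0,0,0.0854]]
  ]
}}

```text
t: 19.23
eef_pos: [0.5897, -0.1587, 0.1757]
eef_rot: [-3.141, -0.0, 1.603]
force: [0.2, -0.4, 0.4]
grip_width: 0.0855
finger_force: 0.0
```

Run:
```python
from h import *
S=cam('scene');T=cam('top');W=cam('wrist');s=arm.read_state();print(s['eef_pos'],s['force'],s['tau'].round(2))
np.savez('b.npz',w=W['pixels'],s=S['pixels'])
print('fingertip far proj in wrist',proj(W,s['eef_pos']+[.05,0,.013]),'knob cap',proj(W,[.646,-.159,.17]))
# knob / finger colours around cap in the wrist image
g=cv2.cvtColor(W['pixels'],cv2.COLOR_BGR2GRAY);u=proj(W,[.646,-.159,.17]).astype(int)
print(u);print(g[max(0,u[1]-60):u[1]+60:8,max(0,u[0]-80):u[0]+80:8])
```

```text
[ 0.58965722 -0.15868377  0.17564554] [ 0.02853697  0.51677722 -0.41751225] [-1.000e-02 -6.173e+01 -3.400e-01 -2.314e+01  1.000e-02  0.000e+00
  0.000e+00]
fingertip far proj in wrist [449.07403713 332.66389334] knob cap [449.89839442 310.76609248]
[449 310]
[[112  86  98  87 164 152 155 158 155 153 157 155 158 154 161 164 158 159
   95  98]
 [153 152 117 123 106  84 100  89 170 157 158 158 156 152 157 155 158 157
  160  83]
 [137  95  94  96  98 105 117 119  89  87  97  96 126 159 127 157 159 160
  159 151]
 [153 157 160  81  95  95  98  90  99 101 114 121  81  79  98  98  99  95
  135 159]
 [153 162  81  91  95  91  85  92  97  97  95  77  85  89  93  82  86  90
   95  96]
 [158 155 162 149 159 139  90  96  97  74  82  83  90  95  88 100  93  91
   90  88]
 [157 151 164 152 150 141 156  94  88  99 101  96  88  93  94  97  97  96
   94  99]
 [160 156 160 150 144 142 153 156  95  97  98  96  95  98  88  95  89  95
   99  94]
 [156 152 160 152 150 143 153 153  98  21  83  97  98  90  99  96  95  96
   95  98]
 [158 153 160 152 150 145 155 155  31  30  87  83  91 148  77  91  96 101
   54  95]
 [157 157 159 152 153 140 155 155  12  18  29  81  87  27 143 157  89  96
   93  94]
 [157 156 155 149 158 148 154 157  27  24  16  71  86  15  34 147 155 156
  157  84]
 [157 156 159 149 153 141 159 153  33  27  30  24  78  85  26  55 157 158
  158 157]
 [157 155 156 144 157 134 154 156  22  25  25  32  10  88  85  28 159 156
  154 157]
 [158 156 153 148 159 138 154 153   5  20  21  15  20  79  79  27  32 153
  158 153]]
```

Call:
{"fn": "play_rows", "kwargs": {
  "motion": [
    [[-0.001,0.004,0,0,0.0854],[0,0,0.005,0,0.0854],[0,0,0.003,0,0.0854],[0,0,0,0,0.0854],[0,0,0,0,0.0854]]
  ]
}}

```text
t: 20.0
eef_pos: [0.5938, -0.1595, 0.1677]
eef_rot: [-3.142, -0.0, 1.603]
force: [0.4, -0.6, 0.2]
grip_width: 0.0852
finger_force: 0.0
```

Call:
{"fn": "play_rows", "kwargs": {
  "motion": [
    [[0,0,0.003,0,0.0854],[0,0,0,0,0.0854],[0,0,0.002,0,0.0854],[0,0,0,0,0.0854]]
  ]
}}

```text
t: 20.5
eef_pos: [0.5937, -0.1595, 0.1625]
eef_rot: [-3.141, -0.0, 1.603]
force: [-0.3, 0.0, 1.3]
grip_width: 0.0853
finger_force: 0.0
```

Call:
{"fn": "play_rows", "kwargs": {
  "motion": [
    [[0,0,0.002,0,0.0854],[0,0,0,0,0.0854],[0,0,0.001,0,0.0854],[0,0,0,0,0.0854]]
  ]
}}

```text
t: 21.0
eef_pos: [0.5938, -0.1595, 0.1596]
eef_rot: [-3.141, -0.0, 1.603]
force: [-1.1, -0.9, 0.4]
grip_width: 0.0853
finger_force: 0.0
```

Call:
{"fn": "play_rows", "kwargs": {
  "motion": [
    [[0,0,0.002,0,0.0854],[0,0,0,0,0.0854],[0,0,0,0,0.0854]]
  ]
}}

```text
t: 21.38
eef_pos: [0.5938, -0.1595, 0.1577]
eef_rot: [-3.141, -0.0, 1.603]
force: [0.2, -0.9, 0.6]
grip_width: 0.0851
finger_force: 0.0
```

Call:
{"fn": "play_rows", "kwargs": {
  "motion": [
    [[0,0,0.002,0,0.0854],[0,0,0,0,0.0854],[0,0,0,0,0.0854]]
  ]
}}

```text
t: 21.75
eef_pos: [0.5938, -0.1596, 0.1559]
eef_rot: [3.141, 0.0, 1.603]
force: [-0.7, 0.5, 4.2]
grip_width: 0.0853
finger_force: 1.9
```

Call:
{"fn": "play_rows", "kwargs": {
  "motion": [
    [[0,0,0.002,0,0.0854],[0,0,0,0,0.0854],[0,0,0,0,0.0854]]
  ]
}}

```text
t: 22.12
eef_pos: [0.5927, -0.1597, 0.1545]
eef_rot: [-3.14, 0.0, 1.603]
force: [-6.9, -0.1, 11.0]
grip_width: 0.0853
finger_force: 6.6
```

Run:
```python
from h import *
W=cam('wrist');s=arm.read_state();print(s['eef_pos'],s['force'])
np.savez('b2.npz',**W)
g=cv2.cvtColor(W['pixels'],cv2.COLOR_BGR2GRAY);print('cap',proj(W,[.646,-.159,.17]),'tip',proj(W,s['eef_pos']+[.05,0,.013]),'rod start',proj(W,[.665,-.159,.145]))
for r in range(262,350,4): print(r,' '.join('%3d'%v for v in g[r,410:520:4]))
```

```text
[ 0.59270134 -0.15964021  0.15453412] [-7.70480516  1.21775469 11.59358538]
cap [459.69613442 335.00850101] tip [449.0772057 332.7366008] rod start [482.49860544 305.7629962 ]
262 153 155 158 157 158 156 158 154 155 155 155 154 159 157 154 158 161 157 158 159 163 164 162 161  89  95  96  95
266  96  88 128 162 157 153 161 159 161 159 158 156 155 157 163 160 160 155 154 158 157 160 159 161 161 171 145  86
270  85 101 100  99  96  90 128 160 158 157 159 154 157 158 159 155 158 156 159 158 156 155 156 156 157 158 157 156
274  91  90  90  84  88 100  98  95  93 137 166 160 156 160 162 161 159 156 159 155 155 157 157 156 159 159 156 155
278  99  97 131 117 114 104  89  84  97  94  97  98  93 136  96  98  96 130 166 162 154 158 161 162 163 159 157 157
282  97  99 102 101  92 109 132 116 107 101  81  90 101 100  96  98  94 100  97  96  89 133 165 162 159 157 154 158
286  95  94  98  95 102 102  99  96 115 101  90  89  91  86  80  94  98  98  96  97  95  99  96  98  88 129 161 162
290  92  97  94  96  96 100  95 102 102 101  98  95  94  91  74  78  79  85  87  97  97  97  98  98 101  94 101 
[... 927 characters left out ...]
  96
326 148 145 150 154 152 160  24  30  26  31  92  81  85  87  48  77  96  94  96  96  85  96  96  89  94  87  91  94
330 144 146 154 156 156 161  27  24  28  25  18  84  83  82  82  25  21 100  91  92 100  93  97  96  93  98  91  97
334 143 148 156 159 155 163  24  17  29  29  30  43  87  86  84  31  22  25  94  94  97 100  99  93  99  99  96  99
338 144 148 151 154 156 170  24  17  26  36  22  27  87  84  87  93  34  24  15  94  97 164 165  87  98  95  95  95
342 144 150 152 157 157 179  27  22  30  17  23  32  19  89  82  84  83  34  33 114  83  87  90 128  97  97  96 100
346 144 149 152 155 157 111  19  16  26  25  26  29  22  91  81  81  81  24  18  24 163  86  89  95 101  96  95  98
```

Contact on the knob's cap: reaction (−7.7, +11.6) N lies along the cap normal. Drag down-slope a little with slight extra press, and check that the knob comes along.

Call:
{"fn": "play_rows", "kwargs": {
  "motion": [
    [[0,0,0.001,0,0.0854],[0,-0.0015,0.0015,0,0.0854],[0,-0.0015,0.0014,0,0.0854],[0,-0.0015,0.0013,0,0.0854],[0,-0.0015,0.0013,0,0.0854],[0,0,0,0,0.0854]]
  ]
}}

```text
t: 22.92
eef_pos: [0.586, -0.1599, 0.1485]
eef_rot: [-3.139, 0.0, 1.603]
force: [-12.1, 1.5, 17.0]
grip_width: 0.0851
finger_force: 10.1
```

```bash
cat > chk.py <<'E'
from h import *
W=cam('wrist');s=arm.read_state();print(s['eef_pos'],s['force'])
a=np.load('b2.npz')['pixels'];b=W['pixels']
def m(n,x0,y0,x1,y1):
    r=cv2.matchTemplate(b[y0-60:y1+60,x0-60:min(640,x1+60)],a[y0:y1,x0:x1],cv2.TM_CCOEFF_NORMED);_,v,_,l=cv2.minMaxLoc(r);print(n,np.array(l)-60,round(v,2))
m('knob',440,286,490,324);m('strap/case',340,225,430,275);m('finger',430,312,480,360)
E
python3 chk.py
```

```text
[ 0.58589473 -0.15990091  0.14852435] [-11.7594637    1.72417637  16.81640228]
knob [0 0] 0.95
strap/case [14  3] 0.87
finger [0 0] 0.98
```

The knob moved with the finger (same image place) while the case shifted 14 px. Keep dragging.

Call:
{"fn": "play_rows", "kwargs": {
  "motion": [
    [[0,-0.0023,0.0019,0,0.0854],[0,-0.0023,0.0019,0,0.0854],[0,-0.0023,0.0019,0,0.0854],[0,-0.0023,0.0019,0,0.0854],[0,-0.0023,0.0019,0,0.0854],[0,0,0,0,0.0854]]
  ]
}}

```text
t: 23.72
eef_pos: [0.5743, -0.1603, 0.1388]
eef_rot: [-3.139, 0.0, 1.603]
force: [-10.5, 0.9, 16.7]
grip_width: 0.0853
finger_force: 9.7
```

```bash
python3 chk.py
```

```text
[ 0.57426277 -0.16028144  0.13880619] [-11.29093218   1.06517227  16.10140551]
knob [0 0] 0.94
strap/case [40  9] 0.79
finger [0 0] 0.98
```

Call:
{"fn": "play_rows", "kwargs": {
  "motion": [
    [[0,-0.0023,0.0019,0,0.0854],[0,-0.0023,0.0019,0,0.0854],[0,-0.0023,0.0019,0,0.0854],[0,-0.0023,0.0019,0,0.0854],[0,-0.0023,0.0019,0,0.0854],[0,-0.0023,0.0019,0,0.0854],[0,-0.0015,0.0013,0,0.0854],[0,0,0,0,0.0854]]
  ]
}}

```text
t: 24.78
eef_pos: [0.5627, -0.1608, 0.1284]
eef_rot: [3.136, 0.001, 1.603]
force: [-8.2, 2.7, 24.8]
grip_width: 0.0855
finger_force: 12.1
```

```bash
python3 chk.py
```

```text
[ 0.56266127 -0.16074381  0.12837693] [-7.49281777  2.59955221 25.70262191]
knob [0 0] 0.94
strap/case [60 13] 0.55
finger [0 0] 0.98
```

About 40–41 mm travelled by the tool, and resistance has grown, likely at the stop. To be certain, hook the finger behind the knob (now clear of the lamp) and pull to the stop.

Call:
{"fn": "play_rows", "kwargs": {
  "motion": [
    [[0,0,-0.015,0,0.0854],[0,0,-0.01,0,0.0854],[0,0.012,0,0,0.0854],[0,0.01,0,0,0.0854],[0,0,0,0,0.0854],[0,0,0.01,0,0.0854],[0,0,0.01,0,0.0854],[0,0,0.004,0,0.0854],[0,0,0,0,0.0854]]
  ]
}}

```text
t: 25.95
eef_pos: [0.5841, -0.1599, 0.1262]
eef_rot: [3.139, 0.0, 1.603]
force: [3.1, -0.6, 1.7]
grip_width: 0.0853
finger_force: 1.8
```

```bash
python3 chk.py
```

```text
[ 0.58406515 -0.15986113  0.12622351] [ 4.83311357e+00 -2.70855030e-03  1.18129783e+00]
knob [47 32] 0.77
strap/case [24 17] 0.71
finger [0 0] 0.94
```

Force +x: the pad is behind the pin. Pull down-slope.

Call:
{"fn": "play_rows", "kwargs": {
  "motion": [
    [[0,-0.0015,0.0013,0,0.0854],[0,-0.0015,0.0013,0,0.0854],[0,0,0,0,0.0854]]
  ]
}}

```text
t: 26.38
eef_pos: [0.5838, -0.16, 0.1254]
eef_rot: [3.133, 0.001, 1.604]
force: [7.0, 0.1, 7.7]
grip_width: 0.0852
finger_force: 5.3
```

Call:
{"fn": "play_rows", "kwargs": {
  "motion": [
    [[0,-0.0015,0.0008,0,0.0854],[0,-0.0015,0.0008,0,0.0854],[0,0,0,0,0.0854]]
  ]
}}

```text
t: 26.75
eef_pos: [0.5835, -0.16, 0.1251]
eef_rot: [3.127, 0.002, 1.604]
force: [13.0, 1.3, 9.4]
grip_width: 0.0853
finger_force: 7.9
```

Firm stop at 16 N along the slope. Retreat and measure the knob's travel in the scene view.

Call:
{"fn": "play_rows", "kwargs": {
  "motion": [
    [[0,0.004,-0.004,0,0.0854],[0,0,-0.02,0,0.0854],[0,0,-0.02,0,0.0854],[0,-0.03,0,0,0.0854],[0,-0.05,-0.01,0,0.0854],[0,-0.05,-0.03,0,0.0854],[0,-0.03,-0.04,0,0.0854],[0,0,0,0,0.0854],[0,0,0,0,0.0854]]
  ]
}}

```text
t: 27.88
eef_pos: [0.4207, -0.165, 0.2454]
eef_rot: [-3.141, -0.0, 1.603]
force: [-0.4, -0.9, -0.3]
grip_width: 0.0854
finger_force: 0.0
```

Run:
```python
from h import *
s=arm.read_state();print(s['eef_pos'],s['force'])
S=cam('scene','s9.png');a=cv2.imread('pics/s7.png');b=S['pixels']
# expected image shift of the knob cap if bolt at 0 -> d
yw=np.radians(1.9);ex=np.array([np.cos(yw),np.sin(yw),0]);c,sn=np.cos(.698),np.sin(.698)
K=np.array([.6465,-.159,.171])
for d in(0,.035,.04,.045):print(d,(proj(S,K-d*(c*ex+[0,0,sn]))-proj(S,K)).round(1))
df=cv2.absdiff(a,b).max(2)[225:285,215:285]
u=proj(S,K);print('cap',u)
x,y=236,242
for h in(5,6,8):
    t=a[y-h:y+h+1,x-h:x+h+1];r=cv2.matchTemplate(b[y-40:y+40,x-20:x+50],t,cv2.TM_CCOEFF_NORMED)
    _,v,_,l=cv2.minMaxLoc(r);print(h,'shift',l[0]-20+h,l[1]-40+h,round(v,2))
T=cam('top','t9.png')
g=T['pixels']
# drawer front panel edge still in place: compare two tops
for nm,i in(('t7',cv2.imread('pics/t7.png')),('t9',g)):
    for col in(335,340,345):
        print(nm,col,cv2.cvtColor(i,cv2.COLOR_BGR2GRAY)[222:242,col].tolist())
```

```text
[ 0.42071151 -0.16499214  0.2453752 ] [-0.37466756 -0.87565527 -0.30062878]
0 [0. 0.]
0.035 [ 5.7 -3.7]
0.04 [ 6.5 -4.2]
0.045 [ 7.3 -4.8]
cap [236.39323482 241.50310856]
5 shift 38 11 0.89
6 shift 38 11 0.88
8 shift 39 11 0.86
t7 335 [82, 86, 90, 89, 92, 109, 105, 104, 106, 107, 106, 97, 65, 79, 111, 123, 124, 122, 121, 124]
t7 340 [87, 89, 90, 90, 91, 109, 108, 103, 105, 106, 106, 100, 69, 82, 117, 127, 123, 119, 118, 119]
t7 345 [87, 87, 90, 88, 83, 109, 109, 112, 106, 105, 105, 96, 69, 85, 120, 120, 120, 123, 123, 124]
t9 335 [85, 87, 86, 89, 91, 106, 101, 100, 101, 104, 102, 96, 62, 77, 108, 120, 119, 117, 118, 119]
t9 340 [83, 85, 88, 86, 89, 105, 105, 101, 101, 103, 102, 98, 68, 79, 113, 122, 119, 116, 115, 114]
t9 345 [84, 85, 87, 87, 79, 107, 107, 108, 103, 101, 101, 93, 66, 82, 116, 117, 116, 119, 121, 120]
```

Drawer unmoved. The scene view looks along the bolt, so it's a poor gauge; check the knob from the wrist camera at the earlier pose instead.

Call:
{"fn": "play_rows", "kwargs": {
  "motion": [
    [[0.001,0.035,0.026,0,0.045],[0,0.035,0.026,0,0.045],[0,0.034,0.027,0,0.045],[0,0,0,0,0.045],[0,0,0,0,0.045]]
  ]
}}

```text
t: 28.6
eef_pos: [0.5244, -0.1605, 0.1658]
eef_rot: [-3.139, -0.001, 1.604]
force: [-0.5, -0.3, 0.4]
grip_width: 0.045
finger_force: 0.0
```

Run:
```python
from h import *
s=arm.read_state();print(s['eef_pos'])
W=cam('wrist','w10.png');w2=np.load('w2.npz')
yw=np.radians(1.9);ex=np.array([np.cos(yw),np.sin(yw),0]);c,sn=np.cos(.698),np.sin(.698)
K=np.array([.6445,-.156,.1705]);print('w2 check',proj(w2,K))
for d in(0,.03,.035,.04,.045):print(d,proj(W,K-d*(c*ex+[0,0,sn])).round(1))
t=w2['pixels'][275:350,580:640]
for sc in(.85,.9,.95,1.):
    r=cv2.matchTemplate(W['pixels'],cv2.resize(t,None,fx=sc,fy=sc),cv2.TM_CCOEFF_NORMED);_,v,_,l=cv2.minMaxLoc(r)
    print(sc,round(v,3),l[0]+31*sc,l[1]+40*sc)
g=cv2.cvtColor(W['pixels'],cv2.COLOR_BGR2GRAY)
for r in range(240,330,6):print(r,' '.join('%3d'%v for v in g[r,470:640:6]))
```

```text
[ 0.52435431 -0.16048866  0.16575859]
w2 check [610.30400445 316.66454178]
0 [612.4 317.7]
0.03 [532.7 296.5]
0.035 [521.  293.4]
0.04 [509.7 290.4]
0.045 [498.8 287.5]
0.85 0.716 569.35 301.0
0.9 0.683 570.9 301.0
0.95 0.688 608.45 314.0
1.0 0.678 609.0 314.0
240  88  88 170 158 163 117  72 153 155 158 162 158 153 152 155 158 160 168 128  91  91  92  90  84  86  84  85  87  88
246  95  90  88 161 159 158 154 157 155 159 156 156 153 154 155 162 158 156 153 150 151 156 162  90  90  82  80  91  94
252  93  98  94 137 166 155 152 160 158 160 155 157 155 157 158 154 152 151 155 155 160 159 155 156 158 141 103  96  95
258 100 130  89  89  87  90 100 100  96  98  87 128 161 155 160 155 156 154 152 153 154 151 152 155 152 157  98  95  95
264  94  96  91  96 101 100  92  71  78  87  91  95  94  95  91  89 125 112  87 126 162 157 155 155 115  93  94  94  95
270  89 100  93  96  94 100  78  85  85  87  88  91  89  87  93  98  98  93  96  95  94  98  97  88  90 101  92  95  93
276  92  99  96  86  90  77  81  84  85  94  92  94  99 100  93  94  89  87  84  93  98  93  94  99  96  90  98  96  98
[... 260 characters left out ...]
  97  95  99  94 102 100  92  94  95  96  94  83  90  95  98  93  95  97  97  96 100  95  92  95  96
300 165 159 156 166  98  98  96 102  95 101 101  93  99  94  95  95  93  96  96  81  90  93  94  97  97  95  94  93  91
306 162 156 154 163 141  95  98  92 101  84 127  93  97  98  96  94  94  96  92  91  94  99  95  82  91  97  94 100  93
312 164 156 157 160 158 153 142 137 156 118  92 101  93  97  91  94  95  99  93  95  96  95  93  93  91  93  94  99  91
318 160 156 156 168 159 154 145 150 146 142 153 154 159  87  99  91  89  98  93  97  95  95  95  98  93  91  92  92  92
324 156 157 154 165 156 151 147 153 151 149 154 153 151 154  94  83  89  94  93  90  87  93  94  96  96  95  94  97  95
```

Run:
```python
from h import *
for n,i in(('w2',np.load('w2.npz')['pixels']),('now',cv2.imread('pics/w10.png'))):
    b=i.astype(int);sat=(b[...,2]-b[...,0]);st=(sat<12)&(b.max(2)>55)
    print(n,[(c,int(np.where(st[240:370,c-1:c+2].all(1))[0].max()+240)) if st[240:370,c-1:c+2].all(1).any() else (c,0) for c in range(450,640,6)])
```

```text
w2 [(450, 284), (456, 286), (462, 287), (468, 288), (474, 289), (480, 291), (486, 293), (492, 295), (498, 296), (504, 298), (510, 299), (516, 301), (522, 303), (528, 305), (534, 306), (540, 308), (546, 310), (552, 312), (558, 313), (564, 315), (570, 317), (576, 318), (582, 320), (588, 327), (594, 334), (600, 337), (606, 340), (612, 341), (618, 341), (624, 339), (630, 336), (636, 335)]
now [(450, 284), (456, 285), (462, 287), (468, 288), (474, 290), (480, 292), (486, 294), (492, 301), (498, 307), (504, 310), (510, 311), (516, 309), (522, 307), (528, 306), (534, 307), (540, 309), (546, 310), (552, 312), (558, 314), (564, 316), (570, 317), (576, 319), (582, 321), (588, 322), (594, 324), (600, 326), (606, 327), (612, 329), (618, 331), (624, 333), (630, 334), (636, 336)]
```

Run:
```python
from h import *
w2=np.load('w2.npz');w3=np.load('w3.npz')
w10=cam('wrist')
yw=np.radians(1.9);ex=np.array([np.cos(yw),np.sin(yw),0]);ey=np.array([-ex[1],ex[0],0]);c,s=np.cos(np.radians(40)),np.sin(np.radians(40))
n=-s*ex+c*np.array([0,0,1]);t=c*ex+s*np.array([0,0,1])
for ox in(.593,.596):
    O=np.array([ox,-.161,.07])
    def on(cm,p,off):
        o,d=ray(cm,p);q=o+d*((O+off*n-o)@n)/(d@n)-O;return np.round([q@t,q@ey],4)
    for x,y in((103,358),(155,362),(130,392),(85,388)):print('strap top w3',on(w3,(440+x/2,200+y%300/1.579),.024))
    print('knob w2',on(w2,(610.5,315),.046),'knob now',on(w10,(509.5,290.5),.046))
    # foremost case slope edge/plate ends: bottom onset of bulge vs plate
im=w10['pixels'];g=cv2.cvtColor(im,cv2.COLOR_BGR2GRAY)
for r in range(226,300,6):print(r,' '.join('%3d'%v for v in g[r,420:540:5]))
```

```text
strap top w3 [0.0274 0.0177]
strap top w3 [0.0407 0.019 ]
strap top w3 [0.0361 0.007 ]
strap top w3 [0.0241 0.0056]
knob w2 [0.1041 0.005 ] knob now [0.065  0.0036]
strap top w3 [0.0246 0.0173]
strap top w3 [0.038  0.0185]
strap top w3 [0.0333 0.0064]
strap top w3 [0.0213 0.005 ]
knob w2 [0.1018 0.0043] knob now [0.0623 0.0028]
226  94  93  70 160 155 151 149 160 160 156 160 154 157 156 159 163 143  99 116 151 149 145 144 150
232  95 115  77 162 156 152 154 157 162 157 157 156 159 157 159 159  82  81 155 151 157 158 164 142
238 120 109  71 167 157 150 154  84  90  88  89  86 148 157 153 157  77  81 160 153 159 160 162 157
244 139 125 116 102  92  91 160 163 142  88  90  93  95 158 160 157 156 154 160 155 158 158 152 154
250  83  95 100  95 125 141 158 159 157 166  94  99  92 130 166 160 151 154 159 157 159 155 157 152
256  79  95  95  95  95  92 125 169 161 169  95 131 120  85  88  91  98  95  90  91  94  89 127 164
262  86 109 175  84  88  97  93  97 101  98  94  89 102  96  96  96  95  89  88  78  90  81  99  96
268 153 109 165  94  94  95  96  95  98  87  95  95  96  93  94  97  94  74  82  76  87  86  88  98
274 155 115 164 154 138  97  99  97 103  95  93  97  93  81  90  95  80  80  79  87  81  88  92  96
280 164 127 163 156 153  98  93 102  94  98  96  97  98  98  97  89  97  98  96  88  96  87  94  92
286 149 129 160 155 151 147 166 159 102  97  97  96  98 100  96  96  93  98  96  94  98  87  96  89
292 120 125 162 154 151 149 163 162 164 168 167 166  92  93  97  98  94 100  96  98  93  93  93  94
298 101 133 156 152 152 150 160 165 165 166 165 156 155 154  81  96 100  93  96  97  97  93  91  94
```

The knob now sits about 33 mm above the lower strap (34 mm means home), and it held against a 16 N pull, so it is at its stop. The arm is in free air, so I'm handing in.

```bash
python3 -c "
from workcell import arm
print(arm.sign_off())"
```

```text
the job is handed in; nothing more can be done
None
```

I handed in the job at about 29 s of the 64 s: the pliers are in the drawer and the drawer is pushed to its stop. The bolt was then slid down until it held against a 16 N pull, but camera and arm readings put its travel at only 39–42 mm, so the 40 mm mark was not confirmed directly, and the sign-off returned no verdict.

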